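# Close a re-cemented slide box and nip it in a one-hand bar clamp

## Robot

A 6-joint arm with a two-finger parallel gripper is mounted at the origin on a cart in front of the work surface, level with it; the furniture and walls round the work are solid. World frame = base frame: x ahead of the robot, y to its left, z up, the work surface at z = 0. Lengths are in mm, angles in rad, forces in N, time in s.
With the tool pointing down it reaches from about 275 to 1000 mm from the base axis. Payload 8.4 kg.
Tool frame: the origin (TCP) lies at the very end of the fingers, on their centre line; the grasp point (between the pads) lies 19 mm behind it; z points along the fingers, y is the line along which they close (so a half turn about z gives the same grasp; the last joint's range is limited). The gripper opens to 85 mm and grips with 20 to 120 N. Pads are 22 mm wide; open, the fingers measure 114 mm over their backs; the gripper's body (76 mm by 85 mm) begins 54 mm behind the grasp point. The pads swing forward as they close: fully open they stand 13 mm farther back than shut.
Start: joints at [1.259, 0.353, 1.633, -0, 1.155, -0.002], TCP at [190.541, 595.249, 231.281] pointing down, gripper open.
Joint ranges: [-2.63, 2.63], [-0.92, 2.1], [0.06, 2.66], [-1.3, 4.44], [0, 2.69], [-3.02, 3.02]. Speed limits (rad/s): [2.22, 2.22, 2.79, 3.14, 3.14, 3.14].

## Interface

Orientations are given as [roll, pitch, yaw] about the fixed x, y, z axes, in that order (R = Rz(yaw) Ry(pitch) Rx(roll)).
In Python, from rig import sensors, grab_frame, camera_params, order gives the robot as it stands. The module is installed in compiled form; this text tells all that it offers.
- The arm moves only by the tool move_arm, never from a script. Its argument "motion" is a list of rows, each a list of 7 numbers: the turn, a rotation vector about the tool's x, y, z in a scale on which 1.0 is pi/2 rad, then the shift along the tool's x, y, z in parts of the range, where 1.0 means 0.8 m, then the finger opening in m, from 0 to 0.0854. A call has 1 to 8 rows; each row is the pose to reach, as a shift and turn from the pose commanded when the call began, along the tool's axes at that moment; what a row does not reach only later rows make up. A row lasts 1/8 s, in which the tool goes at most 62.5 mm and 10.7 degrees, less where a joint would pass 70% of its speed; a pose out of reach is approached as far as the arm can. A shift or turn number past 1, either way, is cut back to 1. A call with a gripper value outside its range is refused whole. The fingers move at their own pace and stop on an object; "grip_force" is the grip in N (left out, the last holds). Time passes only in rows, so rows that repeat a pose let the fingers close. It gives the time, the measured TCP pose, the force, the opening and the grip force at its end, in the units of the state.
- sensors.sense(): the state, without advancing time (a new reading comes with each control period).
- grab_frame(name): name is "side" or "top"; returns (picture, depth): 400x640x3 uint8, red, green, blue; 400x640 float32, mm along the optical axis (not along the pixel's ray), 0 where there is no reading.
- camera_params(name): a dict with "camera_matrix" (3x3 intrinsics, pixels), "world_from_camera" (4x4, takes a point from camera to world coordinates). Camera axes: x right, y down, z forward; pixel columns grow to the right and rows downward; lengths in mm; the calibration is good to about 2 mm. A picture is of the moment at which its call begins. camera_params takes no time and is no camera call.
- order.sign_off(): hands the job in; it is judged then, once.
The state is a dict: "clock": time; "qpos": joint angles; "qvel": joint speeds; "joint_efforts": joint torques, N m; "eef_pos": TCP position; "tcp_rot": TCP orientation; "contact_force": force on the tool from outside, world axes, zero at the start; "wrist_torque": the same for the moment, N m; "opening": opening from 0.0 (shut) to 1.0 (fully open); "grasp_force": force on a finger pad.
Only numpy, scipy, OpenCV 4.12 (cv2) and the standard library are available. Lean on these libraries where they do the work, as an engineer would, in place of code of your own. Each camera call takes 0.05 s, during which the arm holds its last target. There are 200 camera calls.

## Task

The end wall of the white acrylic slide box has just been cemented back on. Lower the box's hinged lid fully shut first, so that its rib holds the walls square; then pump the trigger of the one-hand bar clamp (squeeze, let it spring back, squeeze again) until its moving jaw has come up and nips the box lightly but firmly against the other jaw, without crushing the thin walls. Work the jaw with the trigger only, do not push the bar or jaw by hand, leave the bottle and the tape alone, and finish still squeezing the trigger, jaws tight on the box, because the cement needs the pressure kept on while it grabs.

Things in the scene. Friction and masses are not known exactly. Their poses are not given: they have to be found in the camera images.
- clamp_board: Plywood glue-up board 315 x 238 x 15 mm, fixed, with a one-hand bar clamp screwed on lying on its side. Origin: underside of the board, on the bar's centre line at the front of the head. x runs along the bar from the head to the moving jaw (away from the robot), y left, z up. Board top z 15, bar (20 x 8 mm section) at y 0, z 49; grey head x -60..-2, y -45..22, top z 72 (mm, this frame).
- board_saddle (a point): Centre line of the bar at the aluminium guide saddle (16 mm along the bar, 40 mm wide, top 46 mm above the board), 148 mm from the board's origin. Nothing stands on the board left of the bar except the handle and trigger.
- handle_back (a point): Point on the back face (away from the moving jaw) of the clamp's fixed pistol-grip handle, at gripping height: 62 mm left of the bar's centre line, 34 mm above the board. The grey handle is 22 mm thick along the bar, runs 16 to 115 mm left of the bar's centre line and is 34 mm tall (17 to 51 mm above the board). Same axes as the board.
- trigger_front (a point): Point on the front face (towards the moving jaw) of the trigger's blade, 62 mm left of the bar's centre line, 34 mm above the board; 62 mm from handle_back along the bar at rest, about 44 mm fully squeezed. Return spring 1.9 N (rest) to 2.8 N (full) here. Blade 12 mm thick along the bar, 74 long, 28 tall; 28 mm in front of the handle at rest, free to be straddled together with it from above.
- trigger: The clamp's black trigger. Origin at its vertical pivot pin in the head, 97 mm right of trigger_front; turns 0.19 rad about z. Squeezing it pulls the bar and moving jaw along (about 12 mm a full stroke); let go, it springs back and a brake keeps the jaw there (no backing off). On the box, the jaw presses about 1.4 times the trigger force beyond its spring, less 2 N.
- bar: The steel bar with the grey moving jaw at its far end (jaw 26 x 100 x 38 mm); slides along the board's -x axis as it closes. Origin on the bar's centre line, right at the board origin's x when fully open (0 to 27 mm towards the robot at first, 62 mm at most). The bar's tail comes out behind the head, 105 mm behind the board's origin when fully open and more as it closes.
- moving_pad: Rubber pad, 36 mm wide, 30 mm tall, on the moving jaw, facing the box. Origin at the centre of its pressing face, 66 mm right of the bar's centre line, 34 mm above the board. Unpressed, 169 mm from the bar's origin along the bar; it yields about 1 mm for 2.5 N, up to 5 mm, and is then solid.
- head_pad_face (a point): Centre of the pressing face of the stationary jaw's pad.
- slide_box: White acrylic slide box, 110 mm along the bar, 80 mm wide, 60 mm high without its lid, 0.5 kg, standing loose on the board between the two pads. Origin at the centre of its underside, x along the bar away from the head, y towards the bar, z up. At first 5 to 12 mm clear of the stationary pad (the jaw pushes it up to it) and 10 to 42 mm clear of the moving one. Its walls take up to 30 N.
- lid (a joint): Lid angle in rad: 0 closed flat, about 1.57 standing upright; 1.15 to 1.6 at first. Hinge along the box's upper edge on the bar side (lid_hinge), with enough friction (about 0.07 N m) that the lid stays where it is left; it must be pushed down all the way.
- lid_hinge (a point): Middle of the lid's hinge axis, which runs along the box's x axis: 43 mm from the box's centre towards the bar, 60 mm above its underside.
- lid_edge (a point): Middle of the lid's free edge, on its outer (upper when closed) face, 84 mm from the hinge. The lid is 106 x 84 x 6 mm with a 30 mm wide tab that stands 10 mm out past this edge. Standing up, its outer face looks towards the bar (the box's +y). Its outer face is 6 mm above the hinge axis when closed.
- cement_bottle: Brown bottle, 48 mm across, 95 mm tall, standing left behind the board. Bystander. Origin under its centre.
- tape: Roll of green tape lying flat, 66 mm across, 19 mm high, left of the board. Bystander. Origin under its centre.
- moving_pad_face (a point): Centre of the pressing face of the moving jaw's pad (same point as moving_pad's origin).

How it is judged:
By the outcome, as a careful person would: the job done as asked, in the order asked, and still so for the second after the job is handed in, while the arm keeps its last pose, push and grip.
It also fails if it takes over 58 s, if anything falls off the work surface, if the arm or the gripper's body presses on something with over 40 N, if the wrist force passes 120 N, or if a joint passes its speed limit or range.

## Working session

There is one attempt and no reset: what is moved stays moved. The work goes in short steps, Python scripts to look and compute and a tool call to move; the robot and the scene stay as the last step left them, time stands still between calls to the robot, and variables do not carry over. Pictures are saved under pics/ and viewed, at most 10 in all, crops included, and the job is handed in when it is done.

Besides the shell and the picture viewer there is one more tool, called as name(argument=value, ...), one argument or row to a line, values as JSON. move_arm: Moves the arm, as the interface text tells. Its arguments: {"type":"object","properties":{"motion":{"type":"array","items":{"type":"array","items":{"type":"number"}}},"grip_force":{"type":"number"}},"required":["motion"]}

```bash
mkdir -p pics
cat > h.py <<'E'
import numpy as np, cv2
from rig import sensors, grab_frame, camera_params, order
def shot(n,tag):
    im,d=grab_frame(n); cv2.imwrite(f'pics/{tag}.png',im[:,:,::-1]); np.savez(f'{tag}.npz',im=im,d=d); return im,d
def cloud(n,d):
    p=camera_params(n);K=p['camera_matrix'];T=p['world_from_camera']
    v,u=np.mgrid[:400,:640]; P=np.stack([(u-K[0][2])/K[0][0]*d,(v-K[1][2])/K[1][1]*d,d],-1)
    return P@np.array(T)[:3,:3].T+np.array(T)[:3,3]
E
python3 - <<'E'
from h import *
for n in('side','top'):
    im,d=shot(n,n+'0'); print(n,np.round(np.array(camera_params(n)['world_from_camera']),2).tolist(),(d>0).mean())
print(sensors.sense())
E
```

```text
side [[-0.88, 0.27, -0.38, 960.36], [0.47, 0.53, -0.71, 661.0], [0.01, -0.8, -0.6, 639.39], [0.0, 0.0, 0.0, 1.0]] 0.99601171875
top [[-0.02, -0.98, 0.19, 363.67], [-1.0, 0.02, -0.01, -26.49], [0.0, -0.19, -0.98, 1220.49], [0.0, 0.0, 0.0, 1.0]] 0.99600390625
{'clock': 0.1, 'qpos': array([ 1.25859272e+00,  3.53543127e-01,  1.63409079e+00, -5.07017743e-06,
        1.15517573e+00, -2.39046414e-03]), 'qvel': array([-0.00059913, -0.00203416, -0.00189135,  0.0006466 , -0.00117764,
        0.00072138]), 'joint_efforts': array([ 7.97051980e-04, -6.06361485e+01, -3.42817569e+01,  1.11679890e-05,
        4.13070884e-03, -2.87784580e-06]), 'eef_pos': array([190.41253234, 594.8311058 , 230.64580398]), 'tcp_rot': array([-3.14037565e+00,  1.72684648e-06,  2.83178157e+00]), 'contact_force': array([ 0.63650409, -0.39426204, -0.0671512 ]), 'wrist_torque': array([ 0.02794829, -0.0216975 , -0.01714037]), 'grasp_force': 0.0, 'opening': 1.002647666496909}
```

View pics/top0.png

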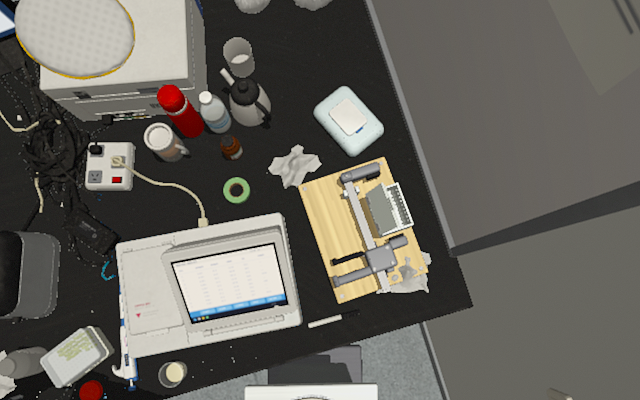

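View pics/side0.png

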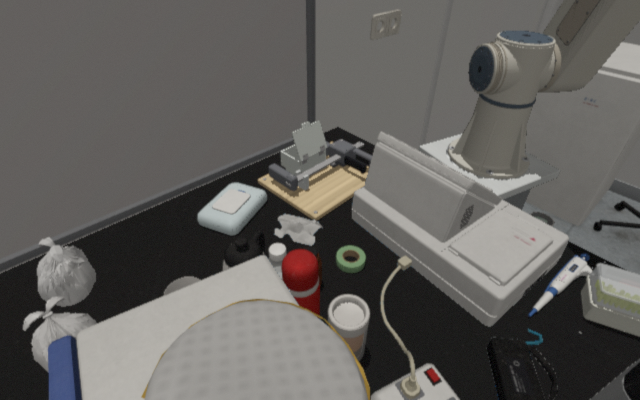

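The top view shows the board around px (365,230), with the head near (380,260), the moving jaw near (360,172), the trigger and handle near (345,260)-(350,275), and the box and lid near (390,210). The bottle is at (231,147) and the tape at (237,190). Next I'll measure from the point cloud.

Run:
```python
from h import *
for n in('top','side'):
    z=np.load(n+'0.npz'); im,d=z['im'],z['d']; P=cloud(n,d)
    hsv=cv2.cvtColor(im,cv2.COLOR_RGB2HSV)
    m=(cv2.inRange(hsv,(10,50,120),(28,180,255))>0)&(abs(P[...,2]-15)<8)&(P[...,0]>250)&(P[...,1]<100)
    nl,lab,st,_=cv2.connectedComponentsWithStats(m.astype(np.uint8)); 
    Q=P[m]; print(n,len(Q),np.median(Q[:,2]),cv2.minAreaRect(Q[:,:2].astype(np.float32)))
    print(cv2.boxPoints(cv2.minAreaRect(Q[:,:2].astype(np.float32))).round(1).tolist())
    if n=='top': im2=cv2.resize(im[145:310,290:450],None,fx=4.8,fy=4.8*0+3.6,interpolation=3); cv2.imwrite('pics/topc.png',cv2.resize(im[150:305,290:450],(619,600),interpolation=2)[:,:,::-1])
    else: cv2.imwrite('pics/sidec.png',cv2.resize(im[110:225,245:395],(780,598),interpolation=2)[:,:,::-1])
```

```text
top 6596 15.214167894862044 ((525.4791870117188, -135.38059997558594), (314.4201965332031, 238.64752197265625), 17.979419708251953)
[[339.1000061035156, -70.4000015258789], [412.79998779296875, -297.3999938964844], [711.7999877929688, -200.39999389648438], [638.2000122070312, 26.600000381469727]]
side 2268 14.20283124575434 ((528.0284423828125, -130.18319702148438), (312.69525146484375, 238.82809448242188), 16.93186378479004)
[[343.70001220703125, -61.5], [413.20001220703125, -290.0], [712.4000244140625, -198.89999389648438], [642.7999877929688, 29.600000381469727]]
```

View pics/topc.png

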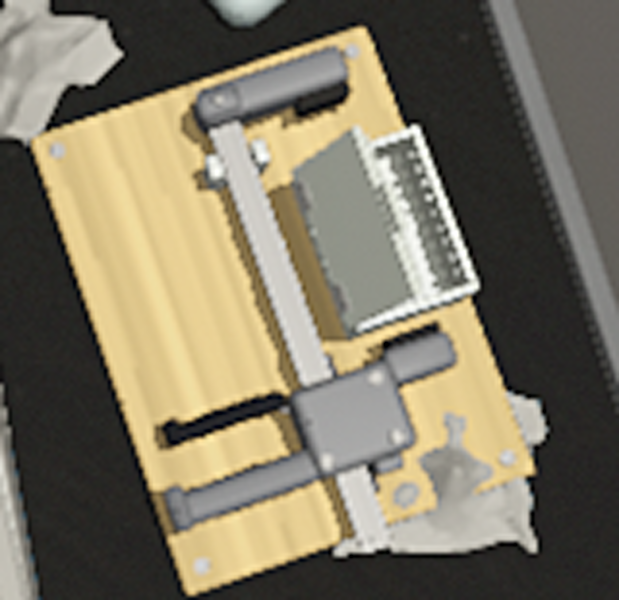

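View pics/sidec.png

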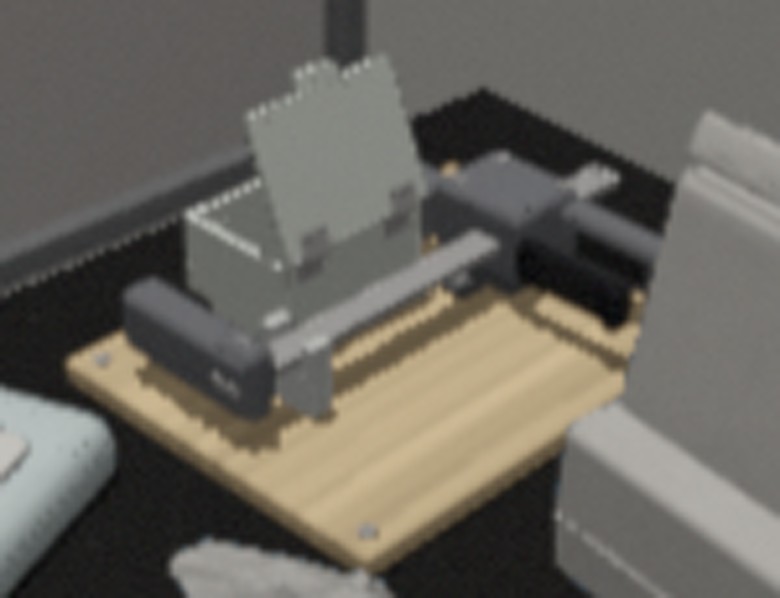

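The crops show that the lid leans slightly from upright towards the bar side. The jaw is open at crop (270,85), the head at (355,420), the trigger blade at (225,415) and the handle at (240,490). I'll put these in the board frame.

Run:
```python
from h import *
C=np.array([525.5,-135.4]);a=np.deg2rad(18)
R=np.array([[np.cos(a),-np.sin(a)],[np.sin(a),np.cos(a)]])
def rep(n):
    z=np.load(n+'0.npz'); im,d=z['im'],z['d']; P=cloud(n,d)
    L=(P[...,:2]-C)@R; Z=P[...,2]
    return im.astype(int),L,Z,P
im,L,Z,P=rep('top')
def box(nm,m):
    Q=L[m]; 
    if len(Q)<5: print(nm,len(Q));return
    print(nm,len(Q),np.percentile(Q,[1,50,99],axis=0).round(1).tolist(),'z',np.percentile(Z[m],[2,50,98]).round(1), cv2.minAreaRect(Q.astype(np.float32)))
reg=(abs(L[...,0])<260)&(abs(L[...,1])<130)
box('head z~72',reg&(abs(Z-72)<4)&(L[...,0]<-40))
box('bar',reg&(Z>50)&(Z<66)&(L[...,0]>-40)&(L[...,0]<100)&(L[...,1]>-30))
sat=im.max(-1)-im.min(-1)
box('handle/trig',reg&(L[...,0]<-30)&(L[...,1]>20)&(Z>35)&(Z<80))
box('trig',reg&(im.max(-1)<60)&(L[...,0]<-30)&(L[...,1]>20)&(Z>35)&(Z<80))
box('jaw',reg&(L[...,0]>90)&(Z>45)&(sat<30))
box('boxrim',reg&(L[...,1]<0)&(abs(L[...,0])<90)&(abs(Z-75)<4))
box('lid',reg&(L[...,1]<0)&(abs(L[...,0])<90)&(Z>90))
# profile of bar centre by x
for x in range(-40,100,20):
    m=reg&(abs(L[...,0]-x)<10)&(Z>48)&(Z<64)&(L[...,1]>-30)&(L[...,1]<60); 
    if m.sum():print(x,L[m][:,1].min().round(1),L[m][:,1].max().round(1),np.median(Z[m]).round(1))
im,L,Z,P=rep('side')
reg=(abs(L[...,0])<260)&(abs(L[...,1])<130)
box('S head',reg&(abs(Z-72)<4)&(L[...,0]<-40)&(L[...,1]<60)); box('S lid',reg&(L[...,1]<0)&(abs(L[...,0])<90)&(Z>90))
box('S jaw',reg&(L[...,0]>90)&(Z>45)&(L[...,1]<60))
# obstacle heights left of board
im,L,Z,P=rep('top')
for y in range(110,260,15):
    r=[]
    for x in range(-180,60,30):
        m=(abs(L[...,0]-x)<15)&(abs(L[...,1]-y)<8); r.append(int(Z[m].max()) if m.any() else -1)
    print(y,r)
```

```text
head z~72 682 [[-115.8, -80.0], [-87.4, -12.7], [-60.7, 104.1]] z [68.2 71.6 75.5] ((-90.05314636230469, 12.459724426269531), (57.71531677246094, 198.30665588378906), 3.0043835639953613)
bar 481 [[-38.4, -18.9], [37.9, -1.0], [98.6, 18.2]] z [50.3 53.8 62.7] ((29.960037231445312, 0.24501800537109375), (39.42881774902344, 139.1903839111328), 88.7758560180664)
handle/trig 615 [[-118.1, 20.2], [-100.5, 64.8], [-55.0, 113.0]] z [47.  63.9 69.4] ((-85.36053466796875, 66.92750549316406), (93.82842254638672, 68.36641693115234), 89.98197937011719)
trig 152 [[-89.8, 20.4], [-61.3, 62.7], [-53.5, 100.3]] z [49.7 61.8 66.9] ((-64.1739501953125, 56.751487731933594), (88.2446517944336, 29.470470428466797), 70.35193634033203)
jaw 590 [[91.2, -83.5], [120.1, -28.7], [139.7, 15.1]] z [49.8 66.6 72.8] ((116.68368530273438, -33.72833251953125), (49.559059143066406, 106.45376586914062), 2.9106383323669434)
boxrim 354 [[-89.6, -113.3], [-38.6, -56.0], [69.6, -1.0]] z [71.1 74.  78.5] ((-9.437385559082031, -57.09281921386719), (112.4630355834961, 161.55702209472656), 89.48773956298828)
lid 937 [[-36.6, -
[... 506 characters left out ...]
7], [69.4, -28.3]] z [ 91.7 125.2 160.8] ((17.036117553710938, -45.5169792175293), (39.84974670410156, 107.81916809082031), 88.19839477539062)
S jaw 451 [[90.5, -79.6], [132.9, -17.3], [142.2, 20.7]] z [45.9 61.7 70.3] ((117.07998657226562, -30.585704803466797), (53.539615631103516, 106.15094757080078), 0.0379771813750267)
110 [17, 20, 68, 72, 21, 20, 20, 21]
125 [16, 19, 17, 16, 18, 16, 19, 18]
140 [16, 6, 5, 5, 5, 5, 6, 5]
155 [14, 4, 1220, 5, 5, 6, 5, 5]
170 [17, 6, 5, 7, 4, 5, 5, 7]
185 [15, 6, 5, 7, 5, 85, 233, 236]
200 [16, 5, 135, 166, 190, 212, 236, 243]
215 [94, 126, 149, 169, 189, 212, 233, 241]
230 [98, 126, 146, 168, 190, 211, 233, 242]
245 [95, 122, 144, 167, 188, 210, 233, 242]
```

```bash
cat >> h.py <<'E'
a=0.314; R2=np.array([[np.cos(a),-np.sin(a)],[np.sin(a),np.cos(a)]])
O=np.array([525.5,-135.4])+R2@np.array([-57.5,-0.5])
def B(P): return np.concatenate([(P[...,:2]-O)@R2,P[...,2:]-0],-1)   # world->board xy
E
python3 - <<'E'
from h import *
print('O',O)
for n in('top','side'):
    z=np.load(n+'0.npz'); im,d=z['im'].astype(int),z['d']; b=B(cloud(n,d)); x,y,Z=b[...,0],b[...,1],b[...,2]
    m=(x>30)&(x<120)&(y<-20)&(y>-100)&(Z>88)&(Z<160); Q=b[m][:,[0,1,2]]
    for _ in range(3):
        A=np.c_[Q[:,0],Q[:,2]-81,np.ones(len(Q))]; c=np.linalg.lstsq(A,Q[:,1],rcond=None)[0]; r=Q[:,1]-A@c; Q=Q[abs(r)<max(3,2*r.std())]
    print(n,'lid plane y=',c.round(3),'rms',r.std().round(2),'angle',np.arctan2(1,-c[1]).round(3))
    for nm,mm in dict(handle=(y>45)&(y<80)&(x<-20)&(Z>55)&(Z<75),tab=(y<-20)&(y>-100)&(x>0)&(x<140)&(Z>163),wallS=(x>-50)&(x<220)&(Z>60)&(y<-150)&(y>-600),jawtop=(x>145)&(x<220)&(y<-30)&(y>-100)&(Z>45)&(Z<80),headpad=(x>-5)&(x<20)&(y<-50)&(y>-80)&(Z>40),boxend=(y<-75)&(y>-140)&(Z>65)&(Z<80)&(x>10)&(x<130),bartail=(x<-65)&(abs(y)<15)&(Z>45)).items():
        if mm.sum()>4: print(nm,mm.sum(),np.percentile(b[mm],[1,25,50,75,99],axis=0).round(1).T.tolist())
E
```

```text
O [ 470.96585386 -153.63532027]
top lid plane y= [-6.0000e-03 -4.2600e-01 -2.5093e+01] rms 1.2 angle 1.168
handle 144 [[-60.5, -55.2, -49.5, -44.0, -38.3], [45.4, 53.9, 62.5, 71.4, 79.9], [56.4, 62.8, 64.7, 66.4, 68.6]]
tab 37 [[59.3, 64.0, 72.4, 79.3, 87.2], [-65.9, -64.3, -62.7, -60.7, -58.2], [163.3, 164.2, 164.8, 165.8, 168.1]]
wallS 37966 [[-47.2, 14.0, 69.4, 124.8, 214.7], [-212.1, -206.8, -202.4, -199.3, -194.9], [88.0, 454.6, 614.2, 711.8, 815.0]]
jawtop 309 [[162.9, 171.9, 179.0, 187.7, 197.2], [-85.7, -71.8, -58.6, -46.9, -30.8], [45.9, 64.1, 66.8, 69.2, 72.4]]
headpad 94 [[-4.5, -0.3, 4.4, 9.2, 19.9], [-79.7, -72.4, -65.1, -57.0, -50.6], [46.0, 63.8, 65.2, 67.4, 77.7]]
boxend 195 [[18.1, 32.2, 68.9, 109.9, 127.5], [-112.9, -110.1, -108.4, -103.4, -76.8], [65.2, 71.6, 74.4, 76.0, 79.1]]
bartail 166 [[-110.1, -99.3, -88.0, -76.6, -65.7], [-10.5, -5.5, 0.0, 4.9, 9.4], [47.7, 51.8, 53.1, 54.7, 58.2]]
side lid plane y= [-6.000e-03 -4.150e-01 -2.414e+01] rms 1.36 angle 1.177
handle 63 [[-54.9, -47.1, -41.5, -39.5, -36.4], [45.5, 54.6, 63.5, 71.3, 79.8], [55.1, 60.1, 63.4, 65.0, 66.5]]
tab 10 [[62.1, 67.9, 75.2, 79.4, 85.5], [-60.7, -59.3, -58.1, -57.0, -55.9], [163.6, 164.2, 164.7, 164.9, 165.4]]
wallS 11422 [[-45.8, 32.5, 102.9, 165.2, 217.9], [-212.0, -207.5, -204.3, -200.3, -194.7], [65.7, 188.0, 293.2, 381.9, 460.2]]
jawtop 179 [[165.4, 181.9, 193.6, 197.6, 199.3], [-81.3, -67.8, -56.5, -44.8, -30.7], [45.4, 58.6, 64.7, 66.6, 68.4]]
boxend 77 [[76.6, 92.4, 111.9, 127.5, 129.4], [-110.3, -107.2, -105.3, -96.7, -75.7], [65.3, 68.4, 71.1, 73.8, 75.7]]
bartail 42 [[-107.7, -102.0, -92.9, -85.9, -75.2], [-7.9, 0.7, 6.9, 10.8, 14.0], [45.8, 50.7, 51.4, 52.4, 54.0]]
```

The manual's scale: shifts go in shares of 0.8 m and turns go in shares of pi/2 rad. Converting my numbers, -0.2032 m is -0.254, -0.193 m is -0.2413, 0.947 rad is 0.6029.

move_arm(
  motion=[
    [0, 0, 0.0859, 0, 0, -0.075, 0],
    [0, 0, 0.1719, 0, 0, -0.15, 0],
    [0, 0, 0.2578, 0, 0, -0.225, 0],
    [0, 0, 0.3438, -0.0483, -0.0508, -0.25, 0],
    [0, 0, 0.4297, -0.0965, -0.1016, -0.25, 0],
    [0, 0, 0.5157, -0.1448, -0.1524, -0.25, 0],
    [0, 0, 0.6029, -0.193, -0.2031, -0.25, 0],
    [0, 0, 0.6029, -0.2413, -0.254, -0.25, 0],
  ],
  grip_force=20,
)

```text
clock: 1.1
eef_pos: [312.7, 341.1, 431.0]
tcp_rot: [-3.142, 0.0, 1.883]
contact_force: [0.6, 0.6, 1.3]
opening: 0.001
grasp_force: 0.0
```

Scaled: -0.49 m is -0.6125, 0.0696 m is 0.087.

move_arm(
  motion=[
    [0, 0, 0, -0.0765, 0.0109, 0, 0],
    [0, 0, 0, -0.1531, 0.0218, 0, 0],
    [0, 0, 0, -0.2296, 0.0326, 0, 0],
    [0, 0, 0, -0.3063, 0.0435, 0, 0],
    [0, 0, 0, -0.3825, 0.0544, 0, 0],
    [0, 0, 0, -0.4594, 0.0653, 0, 0],
    [0, 0, 0, -0.5363, 0.0761, 0, 0],
    [0, 0, 0, -0.6125, 0.087, 0, 0],
  ],
)

```text
clock: 2.1
eef_pos: [530.4, -103.7, 431.1]
tcp_rot: [-3.142, -0.0, 1.884]
contact_force: [0.3, 0.9, 1.1]
opening: -0.003
grasp_force: 0.0
```

Run:
```python
from h import *
s=sensors.sense(); print(B(s['eef_pos']).round(1),s['tcp_rot'],s['qpos'].round(2),s['contact_force'].round(2))
```

```text
[ 71.9  29.1 431.1] [-3.14150624e+00 -2.91158873e-04  1.88441755e+00] [-0.2   0.09  1.54  0.    1.51 -0.51] [0.29 0.9  1.06]
```

Scaled: 0.295 m is 0.3688, -0.03 m is -0.0375.

move_arm(
  motion=[
    [0, 0, 0, -0.0075, 0, 0.075, 0],
    [0, 0, 0, -0.015, 0, 0.15, 0],
    [0, 0, 0, -0.0225, 0, 0.225, 0],
    [0, 0, 0, -0.03, 0, 0.2875, 0],
    [0, 0, 0, -0.0375, 0, 0.3375, 0],
    [0, 0, 0, -0.0375, 0, 0.3688, 0],
    [0, 0, 0, -0.0375, 0, 0.3688, 0],
  ],
)

```text
clock: 2.98
eef_pos: [537.5, -129.9, 134.3]
tcp_rot: [-3.138, -0.002, 1.885]
contact_force: [-0.2, -0.6, 0.7]
opening: 0.004
grasp_force: 0.0
```

Run:
```python
from h import *
s=sensors.sense(); print(B(s['eef_pos']).round(1),s['contact_force'].round(2))
```

```text
[ 70.6   2.1 134.3] [-0.24 -0.62  0.74]
```

Scaled: -0.078 m is -0.0975, -0.0765 m is -0.0956.

move_arm(
  motion=[
    [0, 0, 0, -0.045, 0, 0.0025, 0],
    [0, 0, 0, -0.0638, 0, 0.0113, 0],
    [0, 0, 0, -0.0725, 0, 0.0175, 0],
    [0, 0, 0, -0.08, 0, 0.0256, 0],
    [0, 0, 0, -0.0869, 0, 0.035, 0],
    [0, 0, 0, -0.0919, 0, 0.045, 0],
    [0, 0, 0, -0.0956, 0, 0.0556, 0],
    [0, 0, 0, -0.0975, 0, 0.0644, 0],
  ],
)

```text
clock: 3.98
eef_pos: [563.2, -204.4, 84.0]
tcp_rot: [-3.141, -0.0, 1.885]
contact_force: [0.0, -0.4, 0.4]
opening: -0.0
grasp_force: 0.4
```

Run:
```python
from h import *
s=sensors.sense(); print(B(s['eef_pos']).round(1),s['contact_force'].round(2))
```

```text
[ 72.1 -76.8  84. ] [ 0.02 -0.36  0.41]
```

Now press down gently.

Scaled: 0.003 m is 0.0038, 0.002 m is 0.0025.

move_arm(
  motion=[
    [0, 0, 0, 0, 0, 0.0013, 0],
    [0, 0, 0, 0, 0, 0.0025, 0],
    [0, 0, 0, 0, 0, 0.0038, 0],
    [0, 0, 0, 0, 0, 0.0038, 0],
  ],
)

```text
clock: 4.47
eef_pos: [563.4, -204.3, 81.9]
tcp_rot: [3.141, 0.0, 1.885]
contact_force: [0.1, 0.4, -0.5]
opening: -0.003
grasp_force: 0.0
```

Run:
```python
from h import *
s=sensors.sense(); print(B(s['eef_pos']).round(1),s['contact_force'].round(2))
im,d=shot('side','side1')
cv2.imwrite('pics/side1c.png',cv2.resize(im[110:225,245:395],(780,598),interpolation=2)[:,:,::-1])
```

```text
[ 72.2 -76.8  81.9] [ 0.11  0.44 -0.55]
```

View pics/side1c.png

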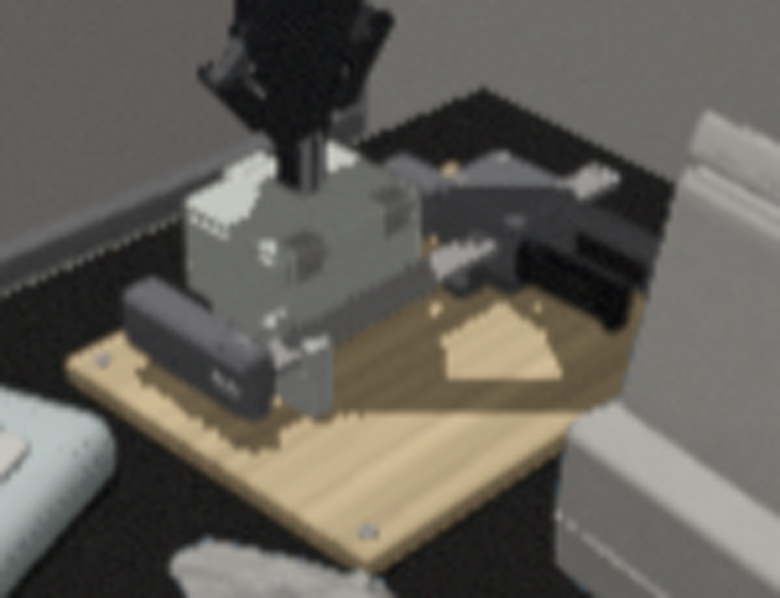

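The lid lies nearly flat under the closed fingers at crop (300,190). I'll press further until it shows a force.

Scaled: 0.0025 m is 0.0031, 0.002 m is 0.0025.

move_arm(
  motion=[
    [0, 0, 0, 0, 0, 0.0013, 0],
    [0, 0, 0, 0, 0, 0.0025, 0],
    [0, 0, 0, 0, 0, 0.0031, 0],
    [0, 0, 0, 0, 0, 0.0031, 0],
  ],
)

```text
clock: 5.03
eef_pos: [563.6, -204.5, 80.9]
tcp_rot: [3.141, 0.0, 1.885]
contact_force: [-5.0, 1.7, 16.6]
opening: 0.001
grasp_force: 8.1
```

Scaled: 0.139 m is 0.1738, 0.115 m is 0.1438.

move_arm(
  motion=[
    [0, 0, 0, 0, 0, -0.0375, 0],
    [0, 0, 0, 0, 0, -0.1, 0],
    [0, 0, 0, 0.0375, -0.025, -0.1375, 0.085],
    [0, 0, 0, 0.0938, -0.0688, -0.1375, 0.085],
    [0, 0, 0, 0.1438, -0.1063, -0.1375, 0.085],
    [0, 0, 0, 0.1738, -0.1269, -0.1375, 0.085],
    [0, 0, 0, 0.1738, -0.1269, -0.1375, 0.085],
    [0, 0, 0, 0.1738, -0.1269, -0.1375, 0.085],
  ],
)

```text
clock: 6.02
eef_pos: [424.9, -103.9, 189.7]
tcp_rot: [3.14, 0.001, 1.885]
contact_force: [-0.0, -0.5, 0.8]
opening: 0.997
grasp_force: 0.0
```

Run:
```python
from h import *
s=sensors.sense(); print(B(s['eef_pos']).round(1),s['contact_force'].round(2),s['opening'])
im,d=shot('top','top2'); b=B(cloud('top',d)); 
x,y,Z=b[...,0],b[...,1],b[...,2]
for nm,mm in dict(lid=(y<-45)&(y>-110)&(x>15)&(x<125)&(Z>60)&(Z<130),jaw=(x>150)&(x<220)&(y<-30)&(y>-100)&(Z>45)&(Z<80)).items(): print(nm,np.percentile(b[mm],[1,50,99],axis=0).round(1).T.tolist())
im,d=shot('side','side2'); b=B(cloud('side',d)); x,y,Z=b[...,0],b[...,1],b[...,2]
mm=(y<-25)&(y>-115)&(x>10)&(x<130)&(Z>72)&(Z<130); Q=b[mm]; print('S lid',np.percentile(Q,[1,50,99],axis=0).round(1).T.tolist()); A=np.c_[Q[:,:2],np.ones(len(Q))]; print(np.linalg.lstsq(A,Q[:,2],rcond=None)[0])
cv2.imwrite('pics/side2c.png',cv2.resize(im[110:225,245:395],(780,598),interpolation=2)[:,:,::-1])
```

```text
[-28.5  61.5 189.7] [-0.05 -0.47  0.79] 0.9966360874309818
lid [[21.5, 77.1, 123.7], [-109.4, -80.5, -46.0], [75.9, 81.2, 86.4]]
jaw [[162.7, 178.9, 196.9], [-86.0, -58.9, -30.7], [46.7, 66.6, 72.2]]
S lid [[22.0, 81.1, 128.9], [-112.5, -66.1, -26.7], [72.5, 79.9, 82.8]]
[-1.49352102e-02 -1.19340194e-02  7.98861853e+01]
```

View pics/side2c.png

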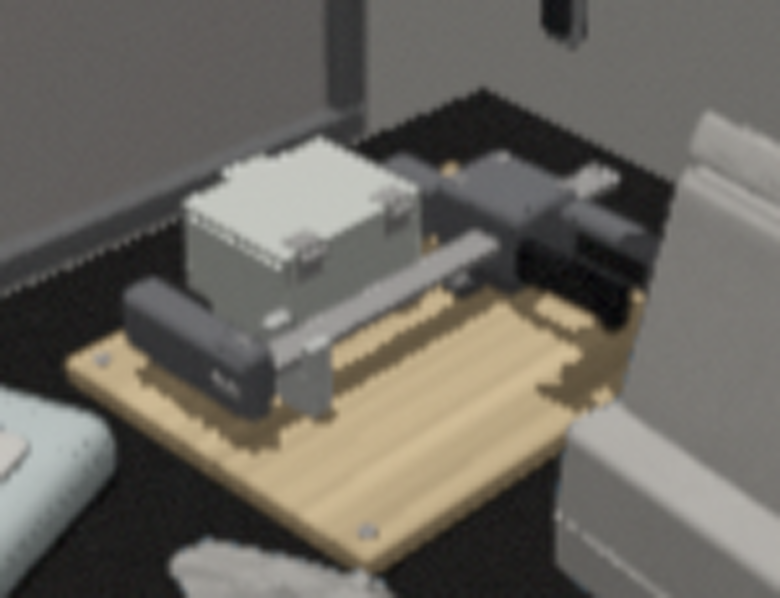

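The lid is flat and shut, and the jaw has not moved. Next I'll descend over the handle and trigger.

Scaled: 0.165 m is 0.2063, 0.145 m is 0.1813.

move_arm(
  motion=[
    [0, 0, 0, 0, 0, 0.0625, 0.085],
    [0, 0, 0, 0, 0, 0.1125, 0.085],
    [0, 0, 0, 0, 0, 0.15, 0.085],
    [0, 0, 0, 0, 0, 0.1813, 0.085],
    [0, 0, 0, 0, 0, 0.2063, 0.085],
    [0, 0, 0, 0, 0, 0.2063, 0.085],
  ],
)

```text
clock: 6.88
eef_pos: [423.3, -103.7, 22.9]
tcp_rot: [-3.139, -0.002, 1.884]
contact_force: [-0.2, -0.2, 0.9]
opening: 0.995
grasp_force: 0.0
```

Run:
```python
from h import *
s=sensors.sense(); print(B(s['eef_pos']).round(1),s['contact_force'].round(2),s['opening'])
im,d=shot('top','top3'); cv2.imwrite('pics/top3c.png',cv2.resize(im[150:305,290:450],(619,600),interpolation=2)[:,:,::-1])
```

```text
[-29.9  62.2  22.9] [-0.24 -0.18  0.94] 0.9953409950244603
```

View pics/top3c.png

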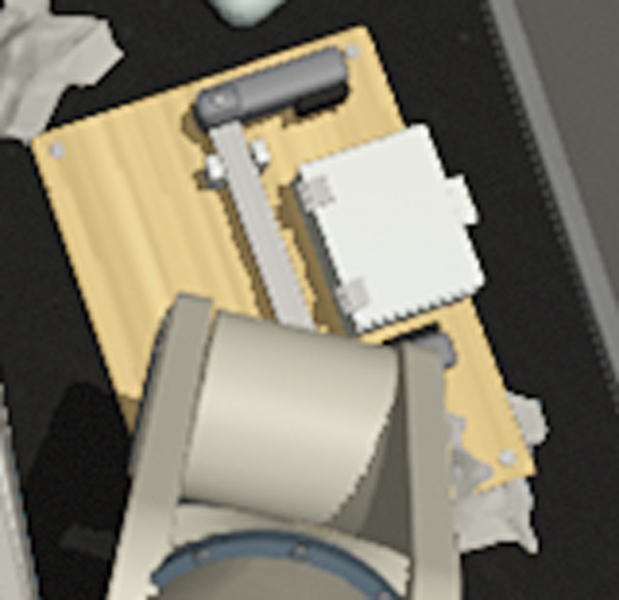

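The lid is shut, both pads still have clearance, and the wrist now covers the clamp head. First squeeze, with the tool following the fixed handle.

Scaled: -0.009 m is -0.0113, -0.007 m is -0.0088.

move_arm(
  motion=[
    [0, 0, 0, 0, 0, 0, 0.07],
    [0, 0, 0, 0, 0, 0, 0.064],
    [0, 0, 0, 0, -0.0013, 0, 0.06],
    [0, 0, 0, 0, -0.0038, 0, 0.056],
    [0, 0, 0, 0, -0.0063, 0, 0.052],
    [0, 0, 0, 0, -0.0088, 0, 0.048],
    [0, 0, 0, 0, -0.0113, 0, 0.045],
    [0, 0, 0, 0, -0.0113, 0, 0.043],
  ],
  grip_force=20,
)

```text
clock: 7.92
eef_pos: [417.1, -106.4, 25.1]
tcp_rot: [3.138, 0.002, 1.885]
contact_force: [4.8, 5.9, 7.4]
opening: 0.519
grasp_force: 20.2
```

```bash
cat > st.py <<'E'
from h import *
import sys
s=sensors.sense(); f=s['contact_force']; print(B(s['eef_pos']).round(1),'F board',(f[:2]@R2).round(2),f[2].round(2),'open mm',round(s['opening']*85.4,1),'grip',s['grasp_force'])
im,d=shot('top','t'+sys.argv[1]); b=B(cloud('top',d)); x,y,Z=b[...,0],b[...,1],b[...,2]
for nm,mm in dict(lid=(y<-45)&(y>-105)&(x>-5)&(x<140)&(Z>75)&(Z<90),jaw=(x>100)&(x<220)&(y<-5)&(y>-40)&(Z>60)&(Z<73)&(im.max(-1)<150)).items(): print(nm,np.percentile(b[mm],[2,50,98],axis=0).round(1).T.tolist()[0])
E
python3 st.py a
```

```text
[-36.6  61.6  25.1] F board [6.41 4.07] 7.44 open mm 44.3 grip 20.16638847067952
lid [20.6, 71.9, 124.2]
jaw [159.4, 174.6, 185.6]
```

Scaled: 0.011 m is 0.0138, 0.002 m is 0.0025.

move_arm(
  motion=[
    [0, 0, 0, 0, 0.0075, 0, 0.056],
    [0, 0, 0, 0, 0.0138, 0, 0.066],
    [0, 0, 0, 0, 0.0138, 0, 0.07],
    [0, 0, 0, 0, 0.0138, 0, 0.063],
    [0, 0, 0, 0, 0.01, 0, 0.056],
    [0, 0, 0, 0, 0.0063, 0, 0.05],
    [0, 0, 0, 0, 0.0025, 0, 0.045],
    [0, 0, 0, 0, 0.0025, 0, 0.043],
  ],
)

```text
clock: 8.98
eef_pos: [416.8, -105.5, 24.5]
tcp_rot: [-3.141, -0.0, 1.885]
contact_force: [-1.8, 4.5, 7.8]
opening: 0.518
grasp_force: 20.2
```

```bash
python3 st.py b
```

```text
[-36.6  62.5  24.5] F board [-0.36  4.83] 7.82 open mm 44.3 grip 20.247907787561417
lid [20.5, 71.6, 123.9]
jaw [139.5, 166.2, 176.1]
```

Scaled: 0.009 m is 0.0113, 0.006 m is 0.0075.

move_arm(
  motion=[
    [0, 0, 0, 0, 0.0063, 0, 0.056],
    [0, 0, 0, 0, 0.0113, 0, 0.067],
    [0, 0, 0, 0, 0.0113, 0, 0.071],
    [0, 0, 0, 0, 0.0113, 0, 0.064],
    [0, 0, 0, 0, 0.0075, 0, 0.056],
    [0, 0, 0, 0, 0.0038, 0, 0.05],
    [0, 0, 0, 0, 0, 0, 0.045],
    [0, 0, 0, 0, 0, 0, 0.043],
  ],
)

```text
clock: 10.02
eef_pos: [416.8, -105.5, 24.6]
tcp_rot: [-3.141, -0.0, 1.885]
contact_force: [-1.6, 3.7, 9.0]
opening: 0.521
grasp_force: 20.2
```

```bash
python3 st.py c
```

```text
[-36.6  62.5  24.6] F board [-0.39  4.06] 8.97 open mm 44.5 grip 20.245881211012602
lid [21.0, 71.5, 124.2]
jaw [142.0, 157.8, 167.2]
```

Scaled: 0.009 m is 0.0113, 0.006 m is 0.0075.

move_arm(
  motion=[
    [0, 0, 0, 0, 0.0063, 0, 0.056],
    [0, 0, 0, 0, 0.0113, 0, 0.067],
    [0, 0, 0, 0, 0.0113, 0, 0.071],
    [0, 0, 0, 0, 0.0113, 0, 0.063],
    [0, 0, 0, 0, 0.0075, 0, 0.056],
    [0, 0, 0, 0, 0.0038, 0, 0.05],
    [0, 0, 0, 0, 0, 0, 0.045],
    [0, 0, 0, 0, 0, 0, 0.043],
  ],
)

```text
clock: 11.08
eef_pos: [416.9, -105.6, 24.7]
tcp_rot: [3.142, -0.0, 1.885]
contact_force: [-2.6, 2.5, 10.0]
opening: 0.517
grasp_force: 19.9
```

```bash
python3 st.py d
```

```text
[-36.6  62.4  24.7] F board [-1.74  3.16] 10.03 open mm 44.2 grip 19.885559678077698
lid [18.2, 69.1, 121.2]
jaw [132.8, 147.8, 158.8]
```

Scaled: 0.009 m is 0.0113, 0.007 m is 0.0088.

move_arm(
  motion=[
    [0, 0, 0, 0, 0.0063, -0.0013, 0.056],
    [0, 0, 0, 0, 0.0113, -0.0013, 0.067],
    [0, 0, 0, 0, 0.0113, -0.0013, 0.071],
    [0, 0, 0, 0, 0.0113, -0.0013, 0.063],
    [0, 0, 0, 0, 0.0088, -0.0013, 0.058],
    [0, 0, 0, 0, 0.0063, -0.0013, 0.054],
    [0, 0, 0, 0, 0.0038, -0.0013, 0.051],
    [0, 0, 0, 0, 0.0025, -0.0013, 0.048],
  ],
)

```text
clock: 12.12
eef_pos: [418.5, -104.9, 25.6]
tcp_rot: [-3.141, -0.001, 1.885]
contact_force: [-0.5, 5.3, 6.0]
opening: 0.567
grasp_force: 6.8
```

```bash
python3 st.py e
```

```text
[-34.8  62.6  25.6] F board [1.2  5.15] 6.0 open mm 48.5 grip 6.763339536264539
lid [11.9, 63.3, 115.4]
jaw [126.6, 142.9, 152.7]
```

Scaled: -0.002 m is -0.0025, -0.001 m is -0.0013.

move_arm(
  motion=[
    [0, 0, 0, 0, -0.0013, 0, 0.046],
    [0, 0, 0, 0, -0.0025, 0, 0.044],
    [0, 0, 0, 0, -0.0025, 0, 0.043],
    [0, 0, 0, 0, -0.0025, 0, 0.043],
  ],
)

```text
clock: 12.68
eef_pos: [416.9, -105.4, 25.8]
tcp_rot: [-3.142, -0.0, 1.885]
contact_force: [-2.9, 3.9, 13.4]
opening: 0.518
grasp_force: 19.8
```

```bash
python3 st.py f
```

```text
[-36.5  62.6  25.8] F board [-1.57  4.6 ] 13.41 open mm 44.3 grip 19.781388994306326
lid [12.4, 63.4, 115.5]
jaw [125.3, 141.0, 150.4]
```

The box now rests against the stationary pad. I'll release and squeeze again, and the trigger should now stop before full stroke.

Scaled: 0.009 m is 0.0113, 0.008 m is 0.01.

move_arm(
  motion=[
    [0, 0, 0, 0, 0.0063, -0.0013, 0.056],
    [0, 0, 0, 0, 0.0113, -0.0013, 0.067],
    [0, 0, 0, 0, 0.0113, -0.0013, 0.071],
    [0, 0, 0, 0, 0.0113, -0.0013, 0.063],
    [0, 0, 0, 0, 0.01, -0.0013, 0.06],
    [0, 0, 0, 0, 0.0088, -0.0013, 0.058],
    [0, 0, 0, 0, 0.0075, -0.0013, 0.056],
    [0, 0, 0, 0, 0.0063, -0.0013, 0.054],
  ],
)

```text
clock: 13.72
eef_pos: [421.4, -103.8, 26.6]
tcp_rot: [-3.141, -0.001, 1.885]
contact_force: [-1.0, 6.6, 9.6]
opening: 0.634
grasp_force: 9.2
```

```bash
python3 st.py g
```

```text
[-31.8  62.8  26.6] F board [1.06 6.57] 9.6 open mm 54.2 grip 9.24257988575846
lid [12.2, 63.1, 115.4]
jaw [125.1, 141.0, 151.1]
```

Scaled: -0.002 m is -0.0025, -0.001 m is -0.0013.

move_arm(
  motion=[
    [0, 0, 0, 0, -0.0013, 0, 0.052],
    [0, 0, 0, 0, -0.0025, 0, 0.05],
    [0, 0, 0, 0, -0.0025, 0, 0.049],
    [0, 0, 0, 0, -0.0025, 0, 0.049],
  ],
)

```text
clock: 14.28
eef_pos: [419.0, -104.6, 26.7]
tcp_rot: [-3.14, -0.001, 1.885]
contact_force: [-6.4, 2.4, 15.5]
opening: 0.577
grasp_force: 11.2
```

```bash
python3 st.py i
```

```text
[-34.2  62.7  26.7] F board [-5.38  4.28] 15.47 open mm 49.3 grip 11.210362119600177
lid [12.0, 63.1, 115.5]
jaw [124.6, 140.3, 150.2]
```

Scaled: -0.002 m is -0.0025, -0.0015 m is -0.0019.

move_arm(
  motion=[
    [0, 0, 0, 0, -0.0013, -0.0013, 0.048],
    [0, 0, 0, 0, -0.0019, -0.0019, 0.047],
    [0, 0, 0, 0, -0.0025, -0.0019, 0.0465],
    [0, 0, 0, 0, -0.0025, -0.0019, 0.0465],
  ],
)

```text
clock: 14.82
eef_pos: [417.8, -105.0, 27.5]
tcp_rot: [-3.141, -0.001, 1.884]
contact_force: [-0.9, 6.1, -5.3]
opening: 0.548
grasp_force: 8.7
```

```bash
python3 st.py j
```

```text
[-35.5  62.7  27.5] F board [1.02 6.07] -5.29 open mm 46.8 grip 8.745357636362314
lid [12.4, 63.4, 115.5]
jaw [124.1, 140.1, 150.4]
```

Scaled: -0.0012 m is -0.0015, -0.001 m is -0.0013.

move_arm(
  motion=[
    [0, 0, 0, 0, -0.0006, 0, 0.0455],
    [0, 0, 0, 0, -0.0013, 0, 0.0445],
    [0, 0, 0, 0, -0.0015, 0, 0.0435],
    [0, 0, 0, 0, -0.0015, 0, 0.0435],
  ],
)

```text
clock: 15.38
eef_pos: [416.8, -105.4, 27.8]
tcp_rot: [-3.141, -0.001, 1.884]
contact_force: [-0.8, 7.9, 1.6]
opening: 0.521
grasp_force: 20.4
```

```bash
python3 st.py k
```

```text
[-36.7  62.6  27.8] F board [1.71 7.74] 1.63 open mm 44.5 grip 20.40464647114277
lid [12.4, 63.1, 115.6]
jaw [124.1, 140.1, 150.0]
```

Ambiguous: the trigger may again be at full stroke. One more release and squeeze.

Scaled: 0.009 m is 0.0113, 0.008 m is 0.01.

move_arm(
  motion=[
    [0, 0, 0, 0, 0.0063, 0, 0.056],
    [0, 0, 0, 0, 0.0113, 0, 0.067],
    [0, 0, 0, 0, 0.0113, 0, 0.071],
    [0, 0, 0, 0, 0.0113, 0, 0.063],
    [0, 0, 0, 0, 0.01, 0, 0.06],
    [0, 0, 0, 0, 0.0088, 0, 0.058],
    [0, 0, 0, 0, 0.0075, 0, 0.056],
    [0, 0, 0, 0, 0.0063, 0, 0.054],
  ],
)

```text
clock: 16.42
eef_pos: [421.4, -103.9, 28.2]
tcp_rot: [-3.142, -0.001, 1.885]
contact_force: [0.1, 8.1, 9.4]
opening: 0.632
grasp_force: 10.6
```

```bash
python3 st.py l
```

```text
[-31.7  62.6  28.2] F board [2.62 7.62] 9.41 open mm 53.9 grip 10.623785122297704
lid [12.0, 63.3, 115.7]
jaw [124.4, 140.0, 150.3]
```

Scaled: -0.002 m is -0.0025, -0.001 m is -0.0013.

move_arm(
  motion=[
    [0, 0, 0, 0, -0.0013, 0, 0.052],
    [0, 0, 0, 0, -0.0025, 0, 0.05],
    [0, 0, 0, 0, -0.0025, 0, 0.05],
    [0, 0, 0, 0, -0.0025, 0, 0.05],
  ],
)

```text
clock: 16.98
eef_pos: [419.5, -104.6, 28.2]
tcp_rot: [-3.141, -0.0, 1.885]
contact_force: [-2.8, 3.5, 10.7]
opening: 0.579
grasp_force: 7.4
```

```bash
python3 st.py m
```

```text
[-33.8  62.5  28.2] F board [-1.54  4.16] 10.73 open mm 49.4 grip 7.419215706177056
lid [11.8, 63.0, 115.2]
jaw [124.1, 136.2, 149.6]
```

Scaled: -0.003 m is -0.0038, -0.002 m is -0.0025.

move_arm(
  motion=[
    [0, 0, 0, 0, -0.0013, 0, 0.048],
    [0, 0, 0, 0, -0.0025, 0, 0.046],
    [0, 0, 0, 0, -0.0038, 0, 0.044],
    [0, 0, 0, 0, -0.0038, 0, 0.042],
    [0, 0, 0, 0, -0.0038, 0, 0.042],
  ],
)

```text
clock: 17.65
eef_pos: [417.0, -105.4, 28.6]
tcp_rot: [3.141, -0.0, 1.885]
contact_force: [-3.1, 5.8, 18.1]
opening: 0.526
grasp_force: 19.2
```

```bash
python3 st.py n
python3 - <<'E'
from h import *
# subpixel jaw motion: phase-correlate jaw patch between shots
g=lambda t:cv2.cvtColor(np.load(t+'.npz')['im'],cv2.COLOR_RGB2GRAY)[155:195,330:372].astype(np.float32)
r=g('tn')
for t in ('td','te','tf','tg','ti','tj','tk','tl','tm'):
    print(t,np.round(cv2.phaseCorrelate(g(t),r,cv2.createHanningWindow((42,40),cv2.CV_32F))[0],2))
E
```

```text
[-36.4  62.5  28.6] F board [-1.18  6.47] 18.08 open mm 44.9 grip 19.1759991645813
lid [12.4, 63.5, 115.5]
jaw [123.1, 139.2, 149.3]
td [0.01 0.15]
te [0.66 0.16]
tf [ 0.6  -0.02]
tg [ 0.72 -0.03]
ti [ 0.66 -0.07]
tj [ 0.66 -0.12]
tk [ 0.6  -0.01]
tl [ 0.61 -0.1 ]
tm [ 0.59 -0.11]
```

```bash
cat > jaw.py <<'E'
from h import *
import sys
p=camera_params('top');K=np.array(p['camera_matrix']);Ti=np.linalg.inv(np.array(p['world_from_camera']))
def prof(t,y,z,xs,img=None):
    W=np.array([[*(O+R2@np.array([x,y])),z,1] for x in xs]); c=(W@Ti.T)[:,:3]; uv=c@K.T; uv=(uv[:,:2]/uv[:,2:]).astype(np.float32)
    im=np.load(t+'.npz')['im'].astype(np.float32); sat=im.max(-1)-im.min(-1)
    return cv2.remap(sat,uv[:,0],uv[:,1],cv2.INTER_LINEAR).ravel()
for t in sys.argv[1:]:
    r=[]
    for y in range(-60,-9,5):
        xs=np.arange(135,215,.25); s=prof(t,y,66,xs); thr=45
        i=len(xs)-1
        while i>0 and s[i]>thr: i-=1
        r.append(xs[i])
    print(t,np.median(r),np.mean(r).round(2))
E
python3 jaw.py top3 ta tb tc td te tf tg ti tj tk tl tm tn
```

```text
top3 214.75 214.75
ta 214.75 214.75
tb 214.75 214.75
tc 214.75 214.75
td 214.75 214.75
te 214.75 214.75
tf 214.75 214.75
tg 214.75 214.75
ti 214.75 214.75
tj 214.75 214.75
tk 214.75 214.75
tl 214.75 214.75
tm 214.75 214.75
tn 214.75 214.75
```

```bash
sed -i 's/arange(135,215,.25)/arange(135,204,.25)/' jaw.py; python3 jaw.py top3 ta tb tc td te tf tg ti tj tk tl tm tn
```

```text
top3 197.5 197.52
ta 186.5 186.5
tb 177.25 177.07
tc 168.25 168.23
td 159.25 159.2
te 153.0 153.3
tf 151.5 152.02
tg 151.25 151.82
ti 150.75 151.34
tj 150.5 151.3
tk 150.5 151.36
tl 150.5 151.3
tm 150.5 151.16
tn 149.5 150.43
```

The jaw has advanced only about 1 mm in each of the last strokes, so the pad is compressing. I'll release for longer, so the trigger returns fully, and then squeeze again.

Scaled: 0.009 m is 0.0113, 0.005 m is 0.0063.

move_arm(
  motion=[
    [0, 0, 0, 0, 0.0063, -0.0013, 0.056],
    [0, 0, 0, 0, 0.0113, -0.0013, 0.067],
    [0, 0, 0, 0, 0.0113, -0.0013, 0.075],
    [0, 0, 0, 0, 0.0113, -0.0013, 0.075],
    [0, 0, 0, 0, 0.0113, -0.0013, 0.075],
    [0, 0, 0, 0, 0.0113, -0.0013, 0.075],
    [0, 0, 0, 0, 0.0113, 0, 0.066],
    [0, 0, 0, 0, 0.0113, 0, 0.064],
  ],
)

```text
clock: 18.7
eef_pos: [425.5, -103.0, 27.7]
tcp_rot: [-3.141, -0.0, 1.885]
contact_force: [0.0, 0.4, 0.7]
opening: 0.747
grasp_force: 0.0
```

```bash
python3 st.py o; python3 jaw.py to
```

```text
[-27.6  62.2  27.7] F board [0.13 0.39] 0.65 open mm 63.8 grip 0.0
lid [11.9, 63.1, 115.3]
jaw [125.3, 140.9, 151.0]
to 151.75 152.2
```

Scaled: -0.003 m is -0.0038, -0.002 m is -0.0025.

move_arm(
  motion=[
    [0, 0, 0, 0, -0.0013, 0, 0.061],
    [0, 0, 0, 0, -0.0025, 0, 0.059],
    [0, 0, 0, 0, -0.0038, 0, 0.058],
    [0, 0, 0, 0, -0.0038, 0, 0.058],
  ],
)

```text
clock: 19.25
eef_pos: [423.4, -103.5, 28.0]
tcp_rot: [3.14, 0.0, 1.885]
contact_force: [1.8, 5.7, 3.5]
opening: 0.681
grasp_force: 5.3
```

```bash
python3 st.py p; python3 jaw.py tp
```

```text
[-29.8  62.4  28. ] F board [3.46 4.88] 3.52 open mm 58.1 grip 5.287242851627525
lid [12.3, 63.2, 115.5]
jaw [124.5, 140.8, 151.3]
tp 151.5 152.02
```

Scaled: -0.002 m is -0.0025, -0.001 m is -0.0013.

move_arm(
  motion=[
    [0, 0, 0, 0, -0.0013, 0, 0.056],
    [0, 0, 0, 0, -0.0025, 0, 0.054],
    [0, 0, 0, 0, -0.0025, 0, 0.054],
    [0, 0, 0, 0, -0.0025, 0, 0.054],
  ],
)

```text
clock: 19.8
eef_pos: [421.5, -104.1, 28.3]
tcp_rot: [3.14, 0.0, 1.885]
contact_force: [0.6, 6.8, 9.1]
opening: 0.635
grasp_force: 9.6
```

```bash
python3 st.py q; python3 jaw.py tq
```

```text
[-31.7  62.4  28.3] F board [2.65 6.24] 9.06 open mm 54.3 grip 9.553871259558946
lid [12.3, 63.5, 115.6]
jaw [125.0, 140.5, 150.4]
tq 150.75 151.43
```

Scaled: -0.002 m is -0.0025, -0.001 m is -0.0013.

move_arm(
  motion=[
    [0, 0, 0, 0, -0.0013, 0, 0.052],
    [0, 0, 0, 0, -0.0025, 0, 0.05],
    [0, 0, 0, 0, -0.0025, 0, 0.05],
    [0, 0, 0, 0, -0.0025, 0, 0.05],
    [0, 0, 0, 0, -0.0025, 0, 0.05],
    [0, 0, 0, 0, -0.0025, 0, 0.05],
  ],
)

```text
clock: 20.6
eef_pos: [419.6, -105.0, 28.3]
tcp_rot: [3.14, 0.0, 1.885]
contact_force: [0.5, 3.6, 7.6]
opening: 0.583
grasp_force: 5.6
```

```bash
python3 st.py r; python3 jaw.py tr
```

```text
[-33.8  62.1  28.3] F board [1.6  3.31] 7.64 open mm 49.8 grip 5.553364329971373
lid [12.6, 63.2, 115.5]
jaw [124.5, 139.8, 150.2]
tr 150.5 151.25
```

Scaled: -0.002 m is -0.0025, -0.001 m is -0.0013.

move_arm(
  motion=[
    [0, 0, 0, 0, -0.0013, 0, 0.048],
    [0, 0, 0, 0, -0.0025, 0, 0.046],
    [0, 0, 0, 0, -0.0025, 0, 0.046],
    [0, 0, 0, 0, -0.0025, 0, 0.046],
    [0, 0, 0, 0, -0.0025, 0, 0.046],
    [0, 0, 0, 0, -0.0025, 0, 0.046],
  ],
)

```text
clock: 21.4
eef_pos: [417.9, -105.5, 28.6]
tcp_rot: [3.14, 0.0, 1.885]
contact_force: [-0.3, 6.4, 14.9]
opening: 0.538
grasp_force: 14.5
```

```bash
python3 st.py s; python3 jaw.py ts
```

```text
[-35.6  62.2  28.6] F board [1.68 6.15] 14.92 open mm 46.0 grip 14.518634648993611
lid [12.3, 63.3, 115.3]
jaw [123.6, 138.3, 149.1]
ts 149.75 150.48
```

Scaled: -0.0005 m is -0.0006.

move_arm(
  motion=[
    [0, 0, 0, 0, -0.0006, 0, 0.045],
    [0, 0, 0, 0, -0.0006, 0, 0.044],
    [0, 0, 0, 0, -0.0006, 0, 0.042],
    [0, 0, 0, 0, -0.0006, 0, 0.042],
    [0, 0, 0, 0, -0.0006, 0, 0.042],
    [0, 0, 0, 0, -0.0006, 0, 0.042],
    [0, 0, 0, 0, -0.0006, 0, 0.042],
    [0, 0, 0, 0, -0.0006, 0, 0.042],
  ],
  grip_force=20,
)

```text
clock: 22.45
eef_pos: [417.1, -105.8, 28.7]
tcp_rot: [3.14, 0.0, 1.885]
contact_force: [-2.8, 4.2, 16.9]
opening: 0.525
grasp_force: 18.0
```

```bash
python3 st.py u; python3 jaw.py tu
python3 - <<'E'
from h import *
im,d=shot('side','side4'); cv2.imwrite('pics/side4c.png',cv2.resize(im[110:225,245:395],(780,598),interpolation=2)[:,:,::-1])
E
```

```text
[-36.4  62.1  28.7] F board [-1.37  4.83] 16.94 open mm 44.8 grip 18.02660683169961
lid [12.2, 63.0, 115.2]
jaw [123.9, 139.4, 149.8]
tu 150.0 150.91
```

View pics/side4c.png

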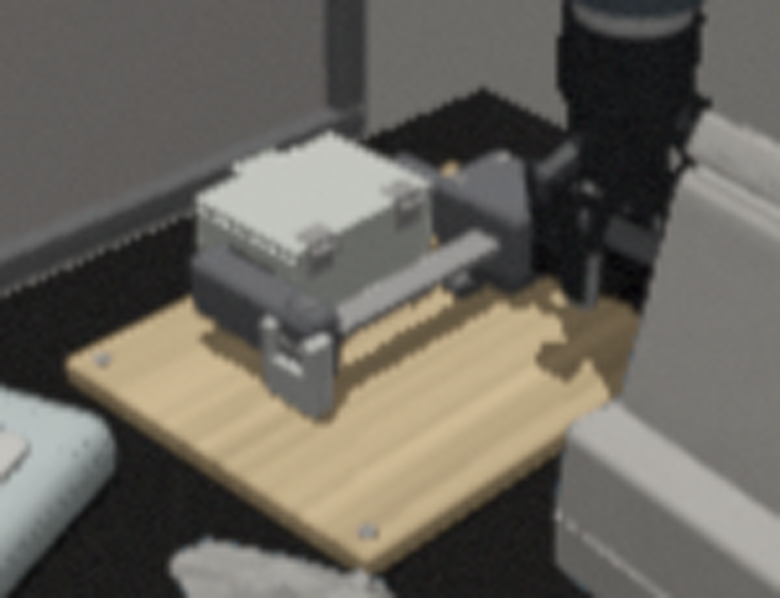

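The side view shows the lid flat and the moving jaw up against the box at crop (265,280), with the fingers still on the trigger. Repeated squeezes no longer advance the jaw, and the trigger is held at about 18-20 N, so I'm handing it in.

```bash
python3 -c "
from rig import order; print(order.sign_off())"
```

```text
the job is handed in; nothing more can be done
None
```

The job is handed in: I pressed the lid shut first, then pumped the jaw up until it pinned the box against the stationary pad, and the trigger is still held at about 18–20 N. That should put roughly 19–22 N on the box (limit 30 N). This is worked out from the trigger force, since jaw pressure can't be measured directly, and the trigger stopped close to its full stroke.

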